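# Turn the stock tags on the glass-blank rack

### The arm

A 6-joint arm with a two-finger parallel gripper is mounted at the origin on the work surface. World frame = base frame: x ahead of the robot, y to its left, z up, the work surface at z = 0. Lengths are in m, angles in rad, forces in N, time in s.
With the tool pointing down it reaches from about 0.3 to 0.875 m from the base axis. Payload 6.4 kg.
Tool frame: the origin (TCP) lies midway between the tips of the shut fingers; the grasp point (between the pads) lies 19 mm behind it; z points along the fingers, y is the line along which they close (so a half turn about z gives the same grasp; the last joint's range is limited). The gripper opens to 85 mm and grips with 20 to 120 N. Pads are 22 mm wide; open, the fingers measure 114 mm over their backs; the gripper's body (76 mm by 85 mm) begins 54 mm behind the grasp point. The pads swing forward as they close: fully open they stand 13 mm farther back than shut.
Start: joints at [-1.518, 0.181, 1.607, -0, 1.354, -0.206], TCP at [0.147, -0.556, 0.231] pointing down, gripper open.
Joint ranges: [-2.99, 2.99], [-0.89, 2.07], [0.3, 2.58], [-1.14, 4.28], [0, 2.63], [-3.12, 3.12]. Speed limits (rad/s): [2.57, 2.57, 3.01, 3.14, 3.14, 3.14].

### API

Orientations are given as a unit quaternion [w, x, y, z].
In Python, from bench import sensors, vision, ctrl gives the robot as it stands.
- The arm moves only by the tool carry_out, never from a script. Its argument "deltas" is text: rows parted by semicolons, each of 7 numbers parted by spaces: the shift along the tool's x, y, z in mm, then the turn, a rotation vector about the tool's x, y, z in rad, then the closure, from 0 (fully open) to 1 (shut). In form: tx ty tz ax ay az claw; .... A call has 1 to 12 rows; each row is the pose to reach, as a shift and turn from the pose commanded when the call began, along the tool's axes at that moment; what a row does not reach only later rows make up. A row lasts 1/8 s, in which the tool goes at most 62.5 mm and 10.7 degrees, less where a joint would pass 70% of its speed; a pose out of reach is approached as far as the arm can. A call with a gripper value outside its range is refused whole. The fingers move at their own pace and stop on an object; the grip force is fixed at half the most. Time passes only in rows, so rows that repeat a pose let the fingers close. It gives the time, the measured TCP pose, the force, the opening and the grip force at its end, in the units of the state.
- sensors.get_obs(): the state, without advancing time (a new reading comes with each control period).
- vision.camera(name): name is "scene" or "top"; returns the picture (400x640x3 uint8, blue, green, red); there is no depth.
- vision.camera_model(name): a dict with "K" (3x3 intrinsics, pixels), "k1" (the pictures are not rectified: a ray, as slopes to the right and down, at radius r is drawn at 1 + k1 r^2 times it, then the intrinsics apply), "extrinsics" (4x4, takes a point from world to camera coordinates). Camera axes: x right, y down, z forward; pixel columns grow to the right and rows downward; lengths in m; the calibration is good to about 2 mm. A picture is of the moment at which its call begins. camera_model takes no time and is no camera call.
- ctrl.hand_in(): hands the job in; it is judged then, once.
The state is a dict: "time_s": time; "q": joint angles; "dq": joint speeds; "joint_efforts": joint torques, N m; "eef_pos": TCP position; "eef_rot": TCP orientation; "wrist_force": force on the tool from outside, world axes, zero at the start; "torque": the same for the moment, N m; "opening": opening from 0.0 (shut) to 1.0 (fully open); "grasp_force": force on a finger pad.
Only numpy, scipy, OpenCV 4.12 (cv2) and the standard library are available. Lean on these libraries where they do the work, as an engineer would, in place of code of your own. Each camera call takes 0.05 s, during which the arm holds its last target. There are 200 camera calls.

### The job

The bins of glass blanks have been refilled, but the flip tags in front of them have not been kept up. With light pushes of the fingertips, flip over the tags that are wrong, so that every full bin's tag shows green and the nearly empty bin's tag shows red. Leave alone the tags that already read right, pinch, lift or force nothing, and keep the bins and everything else standing where they are.

Things in the scene. Friction and masses are not known exactly. Their poses are not given: they have to be found in the camera images.
- rack: plywood stock rack board, 290 (x) x 560 (y) x 12 mm thick, fixed on the bench; origin: centre of its underside; own +x points from the tags to the bins behind them, +y along the row to the left as seen from the robot. Four bays 130 mm apart; each bay has one tag holder in front (own x -92 mm, robot side) and one bin directly behind it (own x +58 mm).
- holder_a: fixed grey holder of tag_a, base 82 x 70 x 5 mm, on the rack (underside 12 mm above the bench); origin: underside centre, axes parallel to the rack's. Axle along own x, 16 mm above the origin; two sloping rests, within 19 mm either side of the axle, up to 34 mm above the origin: right one (-y) green, left one (+y) red. Its bin is the one straight behind, origin about 150 mm away in own +x.
- tag_a (a joint): flip tag: leaf 70 mm (along own x) x 3 mm, free edge 58 mm from the axle, 45 g, hinged without spring. 0 = upright; +0.70 = leans left (+y) on its rest, green face up, green rest bare: shows green; -0.70 = leans right (-y), red face up, red rest bare: shows red. Pushed past upright it falls over by its own weight.
- tag_a_edge (a point): middle of the 5 mm round free edge of tag_a; at rest it lies 37 mm to the side of the axle and 72 mm above the bench, and the leaf overhangs its rest by about 35 mm, so it can be pushed from its outer side.
- holder_b: fixed grey holder of tag_b, base 82 x 70 x 5 mm, on the rack (underside 12 mm above the bench); origin: underside centre, axes parallel to the rack's. Axle along own x, 16 mm above the origin; two sloping rests, within 19 mm either side of the axle, up to 34 mm above the origin: right one (-y) green, left one (+y) red. Its bin is the one straight behind, origin about 150 mm away in own +x.
- tag_b (a joint): flip tag: leaf 70 mm (along own x) x 3 mm, free edge 58 mm from the axle, 45 g, hinged without spring. 0 = upright; +0.70 = leans left (+y) on its rest, green face up, green rest bare: shows green; -0.70 = leans right (-y), red face up, red rest bare: shows red. Pushed past upright it falls over by its own weight.
- tag_b_edge (a point): middle of the 5 mm round free edge of tag_b; at rest it lies 37 mm to the side of the axle and 72 mm above the bench, and the leaf overhangs its rest by about 35 mm, so it can be pushed from its outer side.
- holder_c: fixed grey holder of tag_c, base 82 x 70 x 5 mm, on the rack (underside 12 mm above the bench); origin: underside centre, axes parallel to the rack's. Axle along own x, 16 mm above the origin; two sloping rests, within 19 mm either side of the axle, up to 34 mm above the origin: right one (-y) green, left one (+y) red. Its bin is the one straight behind, origin about 150 mm away in own +x.
- tag_c (a joint): flip tag: leaf 70 mm (along own x) x 3 mm, free edge 58 mm from the axle, 45 g, hinged without spring. 0 = upright; +0.70 = leans left (+y) on its rest, green face up, green rest bare: shows green; -0.70 = leans right (-y), red face up, red rest bare: shows red. Pushed past upright it falls over by its own weight.
- tag_c_edge (a point): middle of the 5 mm round free edge of tag_c; at rest it lies 37 mm to the side of the axle and 72 mm above the bench, and the leaf overhangs its rest by about 35 mm, so it can be pushed from its outer side.
- holder_d: fixed grey holder of tag_d, base 82 x 70 x 5 mm, on the rack (underside 12 mm above the bench); origin: underside centre, axes parallel to the rack's. Axle along own x, 16 mm above the origin; two sloping rests, within 19 mm either side of the axle, up to 34 mm above the origin: right one (-y) green, left one (+y) red. Its bin is the one straight behind, origin about 150 mm away in own +x.
- tag_d (a joint): flip tag: leaf 70 mm (along own x) x 3 mm, free edge 58 mm from the axle, 45 g, hinged without spring. 0 = upright; +0.70 = leans left (+y) on its rest, green face up, green rest bare: shows green; -0.70 = leans right (-y), red face up, red rest bare: shows red. Pushed past upright it falls over by its own weight.
- tag_d_edge (a point): middle of the 5 mm round free edge of tag_d; at rest it lies 37 mm to the side of the axle and 72 mm above the bench, and the leaf overhangs its rest by about 35 mm, so it can be pushed from its outer side.
- bin_blue: loose dark grey stock bin, 110 x 105 mm, 50 mm high (front wall 32 mm), heaped full of blue glass drops; stands in one of the four bays; origin: centre of its underside. Leave it in place.
- bin_white: loose dark grey stock bin, 110 x 105 mm, 50 mm high (front wall 32 mm), heaped full of white glass discs; stands in one of the four bays; origin: centre of its underside. Leave it in place.
- bin_violet: loose dark grey stock bin, 110 x 105 mm, 50 mm high (front wall 32 mm), heaped full of violet glass bars; stands in one of the four bays; origin: centre of its underside. Leave it in place.
- bin_amber: loose dark grey stock bin, 110 x 105 mm, 50 mm high (front wall 32 mm), nearly empty: only two amber glass squares left on its bare floor; stands in one of the four bays; origin: centre of its underside. Leave it in place.
- pot_small: small red paint pot with black cap, 30 mm diameter, 40 mm high, standing on the rack between the tags and the bins; origin: underside centre. Bystander.
- pot_red: red paint pot with black cap, 42 mm diameter, 62 mm high, on the bench past the left end of the rack; origin: underside centre. Bystander.
- pot_yellow: yellow paint pot with black cap, 42 mm diameter, 62 mm high, on the bench past the right end of the rack; origin: underside centre. Bystander.
- jar_rinse: orange-brown jar, 80 mm diameter, 115 mm high, left of the rack; origin: underside centre. Bystander.
- brush: red artist's brush, 190 mm long, 10 mm thick, lying along the front, on the bench in front of the rack (robot side). Bystander.
- brush_cup: white cup of brushes, 80 mm diameter, 170 mm high with its brushes, right of the rack; origin: underside centre. Bystander.
Mind the look-alikes: they are no part of the job. What is shaped like the bin_amber but yellow is not meant.

How it is judged:
At the end, for the whole second after the job is handed in: Each tag in front of a full bin leans left showing green (joint above 0.6 rad), the tag in front of the nearly empty bin leans right showing red (below -0.6 rad), all tags at rest (under 0.1 rad/s); bins and bystanders within 15 mm of where they stood (((horizontal distance between holder_a and bin_amber below 0.175 m and value of joint tag_a below -0.6 rad) or (horizontal distance between holder_a and bin_amber above 0.175 m and value of joint tag_a above 0.6 rad)) and ((horizontal distance between holder_b and bin_amber below 0.175 m and value of joint tag_b below -0.6 rad) or (horizontal distance between holder_b and bin_amber above 0.175 m and value of joint tag_b above 0.6 rad)) and ((horizontal distance between holder_c and bin_amber below 0.175 m and value of joint tag_c below -0.6 rad) or (horizontal distance between holder_c and bin_amber above 0.175 m and value of joint tag_c above 0.6 rad)) and ((horizontal distance between holder_d and bin_amber below 0.175 m and value of joint tag_d below -0.6 rad) or (horizontal distance between holder_d and bin_amber above 0.175 m and value of joint tag_d above 0.6 rad)) and velocity of joint tag_a between -0.1 and 0.1 rad/s and velocity of joint tag_b between -0.1 and 0.1 rad/s and velocity of joint tag_c between -0.1 and 0.1 rad/s and velocity of joint tag_d between -0.1 and 0.1 rad/s and distance of each of bin_blue, bin_white, bin_violet, bin_amber, pot_small, pot_red, pot_yellow, jar_rinse, brush, brush_cup from where it was at the start of the episode below 0.015 m); the robot touches nothing.
It fails at once if a tag that already read right is flipped over ((horizontal distance between holder_a and bin_amber above 0.175 m and value of joint tag_a below 0 rad) or (horizontal distance between holder_b and bin_amber below 0.175 m and value of joint tag_b above 0 rad) or (horizontal distance between holder_c and bin_amber below 0.175 m and value of joint tag_c above 0 rad) or (horizontal distance between holder_d and bin_amber below 0.175 m and value of joint tag_d above 0 rad)).
It fails at once if a bin or anything else standing about is lifted, knocked over or shoved more than 15 mm (distance of any of bin_blue, bin_white, bin_violet, bin_amber, pot_small, pot_red, pot_yellow, jar_rinse, brush, brush_cup from where it was at the start of the episode above 0.015 m or angle between any of bin_blue, bin_white, bin_violet, bin_amber, pot_small, pot_red, pot_yellow, jar_rinse, brush_cup's own z axis and vertical above 0.3 rad).
It fails at once if a tag or its holder is pinched or forced: more than 20 N (contact force between the fingers and holder_a above 20 N or contact force between the fingers and holder_b above 20 N or contact force between the fingers and holder_c above 20 N or contact force between the fingers and holder_d above 20 N).
It also fails if it takes over 48 s, if anything falls off the work surface, if the arm or the gripper's body presses on something with over 40 N, if the wrist force passes 120 N, or if a joint passes its speed limit or range.

## Working session

There is one attempt and no reset: what is moved stays moved. The work goes in short steps, Python scripts to look and compute and a tool call to move; the robot and the scene stay as the last step left them, time stands still between calls to the robot, and variables do not carry over. Pictures are saved under pics/ and viewed, at most 10 in all, crops included, and the job is handed in when it is done.

Besides the shell and the picture viewer there is one more tool, called after "Emit:" as a command line: name --argument value ..., lists and objects as JSON in quotes. carry_out: Moves the arm, as the interface text tells. Its arguments: {"type":"object","properties":{"deltas":{"type":"string"}},"required":["deltas"]}

```bash
mkdir -p pics; python3 - <<'E'
from bench import sensors, vision
import cv2
for n in("scene","top"):
    cv2.imwrite(f"pics/{n}0.png",vision.camera(n)); m=vision.camera_model(n); print(n,m)
o=sensors.get_obs(); print(o["time_s"],o["eef_pos"],o["eef_rot"],o["opening"])
E
```

```text
scene {'K': array([[496.92714972,   0.        , 310.87341235],
       [  0.        , 496.92714972, 199.38208356],
       [  0.        ,   0.        ,   1.        ]]), 'k1': 0.041626167132409526, 'extrinsics': array([[-0.63093099,  0.77572609, -0.013233  ,  0.27708765],
       [ 0.64116447,  0.51173079, -0.57187387, -0.27023591],
       [-0.43684575, -0.36929748, -0.82023482,  1.41916718],
       [ 0.        ,  0.        ,  0.        ,  1.        ]])}
top {'K': array([[407.89725915,   0.        , 321.68135888],
       [  0.        , 407.89725915, 200.59388625],
       [  0.        ,   0.        ,   1.        ]]), 'k1': -0.10520480011881565, 'extrinsics': array([[-0.01483832, -0.99965044,  0.02188215,  0.01174815],
       [-0.98912171,  0.01147186, -0.14665143,  0.47271781],
       [ 0.14634914, -0.02382017, -0.98894617,  1.03791003],
       [ 0.        ,  0.        ,  0.        ,  1.        ]])}
0.1 [ 0.14715522 -0.55532705  0.23048711] [-7.84086475e-04  9.91637775e-01  1.29049999e-01  7.70748989e-05] 1.0020574809415321
```

View pics/scene0.png

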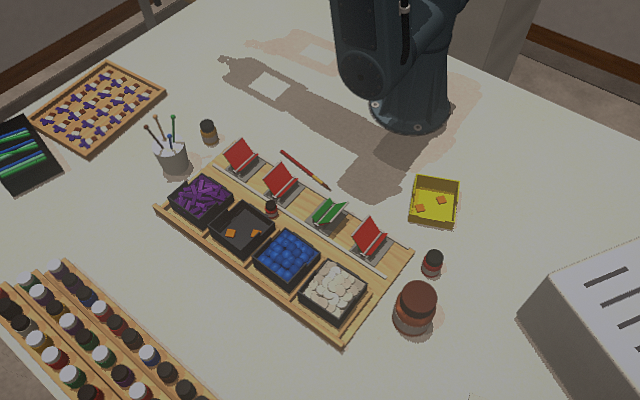

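View pics/top0.png

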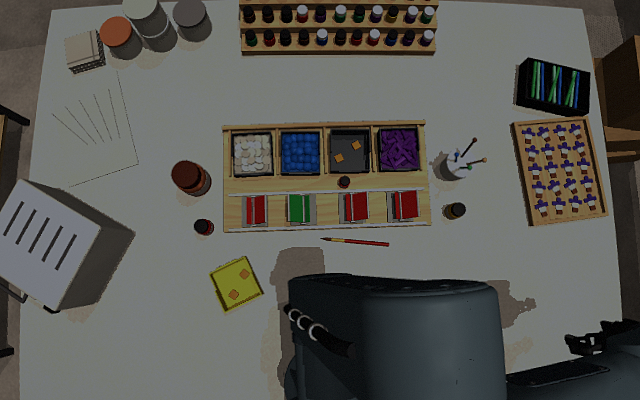

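The top view, left to right, shows white (243–272,133–175) with a red tag (255,210) and blue (300,153) with a green tag (299,208). Next come the nearly empty grey bin with two amber squares (350,152) and its red tag (356,207), then violet (398,150) with a red tag (404,206). The look-alike is the yellow box at (236,284), which is off the rack. So the wrong tags are the leftmost (white) and the rightmost (violet). I'll check that in a crop and measure.

```bash
cat > h.py <<'E'
import numpy as np, cv2
from bench import sensors, vision
def ray(n,px,z):
    m=vision.camera_model(n);K=m["K"];E=m["extrinsics"]
    px=np.atleast_2d(np.array(px,float))
    u=(px-[K[0,2],K[1,2]])/[K[0,0],K[1,1]]; x=u.copy()
    for _ in range(20): x=u/(1+m["k1"]*(x**2).sum(1,keepdims=True))
    d=np.c_[x,np.ones(len(x))]@E[:3,:3]; c=-E[:3,:3].T@E[:3,3]
    return c+d*((z-c[2])/d[:,2])[:,None]
E
python3 - <<'E'
from h import *
im=vision.camera("top"); np.set_printoptions(precision=4,suppress=True)
a=cv2.resize(im[110:260,170:490],None,fx=2.4,fy=2.4,interpolation=cv2.INTER_CUBIC)
cv2.imwrite("pics/crop.png",np.clip(a*1.8,0,255).astype(np.uint8))
hsv=cv2.cvtColor(im,cv2.COLOR_BGR2HSV)
w=cv2.inRange(hsv,(12,60,60),(28,190,255)); w[:,:215]=0;w[:,440:]=0;w[:115]=0;w[240:]=0
p=cv2.findNonZero(w); r=cv2.minAreaRect(p); b=cv2.boxPoints(r); print("rack px",b.tolist())
P=ray("top",b,.012); print(P, P.mean(0))
red=cv2.inRange(hsv,(0,150,60),(6,255,255))|cv2.inRange(hsv,(174,150,60),(180,255,255)); gr=cv2.inRange(hsv,(45,120,40),(85,255,255))
for nm,m in(("red",red),("green",gr)):
    m[:190]=0;m[228:]=0;m[:,:235]=0;m[:,425:]=0
    n,l,s,c=cv2.connectedComponentsWithStats(m)
    for q in s[1:]:
        if q[4]>30: print(nm,q, ray("top",[[q[0]+q[2],q[1]+q[3]/2],[q[0],q[1]+q[3]/2]],.072)[:,:2].ravel())
for nm,px in(("pot_yellow",(455,204)),("pot_red",(203,222)),("cup",(456,150)),("pot_small",(344,180))): print(nm,ray("top",px,.06)[0])
E
```

```text
rack px [[220.84571838378906, 123.74793243408203], [438.2792053222656, 119.12174224853516], [440.7855224609375, 236.91949462890625], [223.35202026367188, 241.54568481445312]]
[[ 0.6952  0.2818  0.012 ]
 [ 0.705  -0.3279  0.012 ]
 [ 0.3735 -0.3146  0.012 ]
 [ 0.3695  0.2674  0.012 ]] [ 0.5358 -0.0233  0.012 ]
red [401 191  17  28 400] [ 0.453  -0.2402  0.4536 -0.1961]
red [353 192  15  28 357] [ 0.4521 -0.1112  0.4525 -0.0729]
red [395 192   5  27 105] [ 0.4523 -0.1934  0.4525 -0.1805]
red [254 195  11  29 261] [0.4462 0.15   0.4465 0.1778]
red [345 194   6  27 115] [ 0.4487 -0.0677  0.4489 -0.0525]
red [247 197   5  27 130] [0.4441 0.1829 0.4442 0.1955]
green [290 194  13  28 338] [0.4489 0.0539 0.4493 0.0868]
green [305 195   5  27 111] [0.4474 0.0362 0.4476 0.0489]
pot_yellow [ 0.4561 -0.3422  0.06  ]
pot_red [0.4173 0.3102 0.06  ]
cup [ 0.6015 -0.3548  0.06  ]
pot_small [ 0.5224 -0.0525  0.06  ]
```

View pics/crop.png

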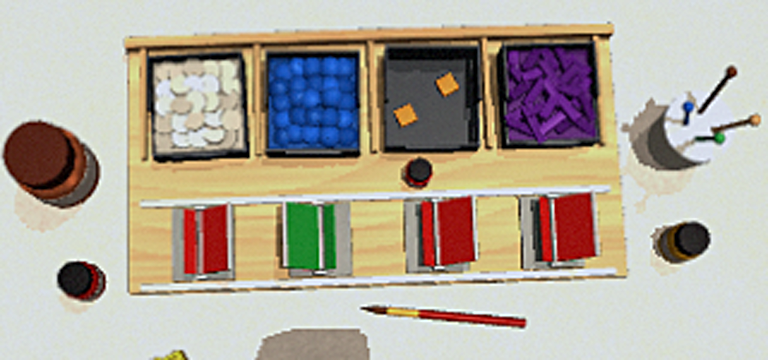

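The crop confirms it. White has a red leaf at (215,240) and violet has a red leaf at (568,228), and both are wrong. Blue's tag is green and the amber bin's is red, and both are right. Tag edges: violet's is at about (0.453,-0.240) and white's at about (0.446,0.150). I'll start with violet, fingers shut and tool y along the rack's x, stopping to its right and well above it.

Emit:
carry_out --deltas "55 -29 0 0 0 -0.18 1; 110 -58 0 0 0 -0.36 1; 165 -87 0 0 0 -0.54 1; 220 -116 0 0 0 -0.72 1; 275 -145 0 0 0 -0.9 1; 330 -174 0 0 0 -1.08 1; 364 -193 0 0 0 -1.2 1; 364 -193 0 0 0 -1.3 1; 364 -193 0 0 0 -1.3 1; 364 -193 0 0 0 -1.3 1; 364 -193 0 0 0 -1.3 1; 364 -193 0 0 0 -1.3 1"

```text
time_s: 1.65
eef_pos: [0.4494, -0.2765, 0.2313]
eef_rot: [0.0, 0.712, 0.702, -0.0]
wrist_force: [0.3, 0.6, 0.2]
opening: 0.001
grasp_force: 0.0
```

Emit:
carry_out --deltas "0 0 50 0 0 0 1; 0 0 100 0 0 0 1; 0 0 140 0 0 0 1; 0 0 165 0 0 0 1; 0 0 174 0 0 0 1; 0 0 174 0 0 0 1; 0 0 174 0 0 0 1"

```text
time_s: 2.52
eef_pos: [0.4505, -0.277, 0.0587]
eef_rot: [0.001, 0.711, 0.703, 0.0]
wrist_force: [-0.7, 0.8, 0.6]
opening: -0.0
grasp_force: 0.0
```

```bash
python3 - <<'E'
from h import *
im=vision.camera("scene")
cv2.imwrite("pics/s1.png",np.clip(cv2.resize(im[60:280,150:430],None,fx=2.7,fy=2.7)*1.6,0,255).astype(np.uint8))
o=sensors.get_obs(); print(o["eef_pos"],o["wrist_force"])
E
```

```text
[ 0.45047258 -0.27694081  0.05867583] [-0.42417573 -0.64494848  0.40609256]
```

View pics/s1.png

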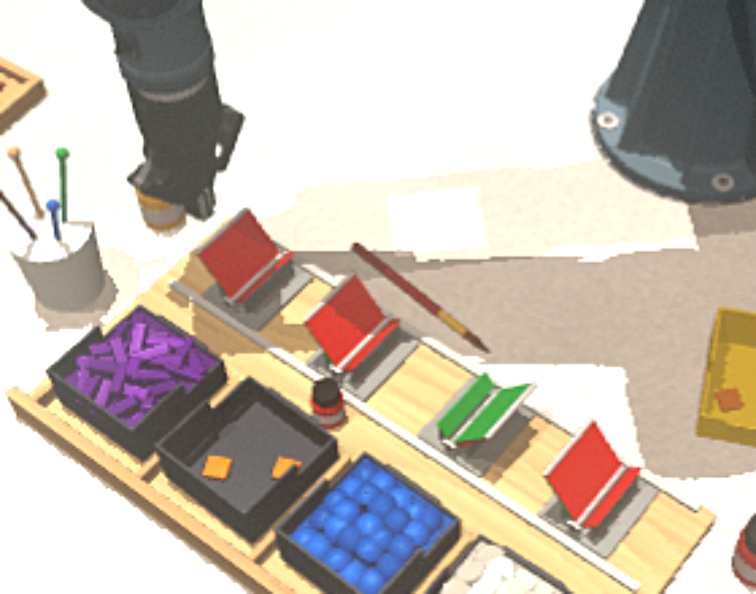

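The fingers are to the right of the violet tag, clear of everything. Now a slow push to the left.

Emit:
carry_out --deltas "10 0 0 0 0 0 1; 20 0 0 0 0 0 1; 27 0 0 0 0 0 1; 33 0 0 0 0 0 1; 39 0 0 0 0 0 1; 45 0 0 0 0 0 1; 51 0 0 0 0 0 1; 57 0 0 0 0 0 1; 63 0 0 0 0 0 1; 68 0 0 0 0 0 1; 72 0 0 0 0 0 1; 72 0 0 0 0 0 1"

```text
time_s: 4.08
eef_pos: [0.4505, -0.2038, 0.0573]
eef_rot: [-0.0, 0.711, 0.703, 0.0]
wrist_force: [-1.2, -0.4, 0.2]
opening: -0.001
grasp_force: 0.0
```

```bash
python3 - <<'E'
from h import *
im=vision.camera("scene")
cv2.imwrite("pics/s2.png",np.clip(cv2.resize(im[60:280,150:430],None,fx=2.7,fy=2.7)*1.6,0,255).astype(np.uint8))
o=sensors.get_obs(); print(o["eef_pos"],o["wrist_force"])
E
```

```text
[ 0.45057679 -0.20409624  0.05731567] [0.32097417 0.19629839 0.78009665]
```

View pics/s2.png

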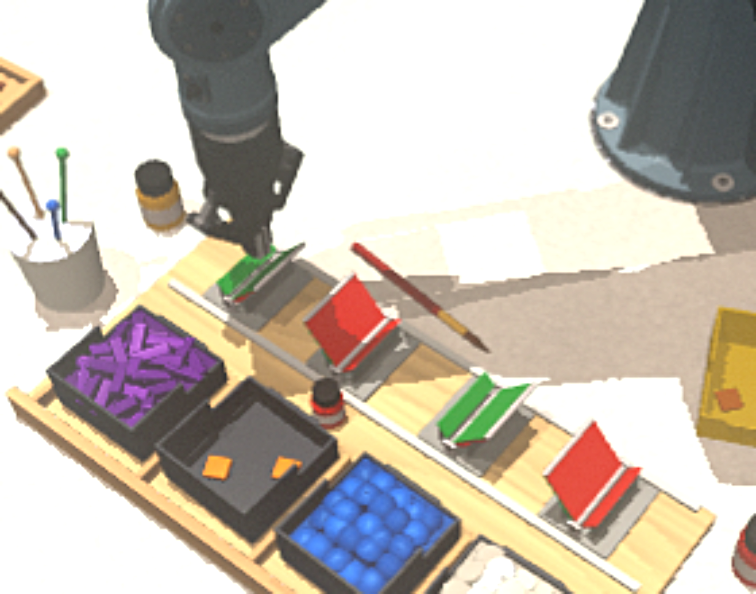

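The violet tag at (258,270) now shows green. I'll go up and over to the gap right of the white tag.

Emit:
carry_out --deltas "-6 0 -30 0 0 0 1; -6 0 -75 0 0 0 1; -6 0 -115 0 0 0 1; 40 -1 -120 0 0 0 1; 95 -2 -120 0 0 0 1; 150 -4 -120 0 0 0 1; 205 -5 -120 0 0 0 1; 260 -7 -120 0 0 0 1; 305 -8 -120 0 0 0 1; 323 -8 -120 0 0 0 1; 323 -8 -120 0 0 0 1; 323 -8 -120 0 0 0 1"

```text
time_s: 5.62
eef_pos: [0.4465, 0.1183, 0.1773]
eef_rot: [0.0, 0.711, 0.703, -0.0]
wrist_force: [0.2, -0.4, -0.3]
opening: -0.007
grasp_force: 0.0
```

Emit:
carry_out --deltas "0 0 0 0 0 0 1; 0 0 0 0 0 0 1"

```text
time_s: 5.88
eef_pos: [0.4466, 0.1182, 0.1773]
eef_rot: [0.0, 0.712, 0.702, -0.0]
wrist_force: [0.0, 0.3, 0.3]
opening: 0.002
grasp_force: 0.0
```

Emit:
carry_out --deltas "2 0 30 0 0 0 1; 2 0 60 0 0 0 1; 2 0 75 0 0 0 1; 2 0 75 0 0 0 1"

```text
time_s: 6.38
eef_pos: [0.4457, 0.1207, 0.1015]
eef_rot: [-0.001, 0.712, 0.703, -0.001]
wrist_force: [-0.3, -0.1, 0.8]
opening: 0.002
grasp_force: 0.0
```

```bash
python3 - <<'E'
from h import *
a=vision.camera("top")[150:260,200:440]; b=vision.camera("scene")[150:270,250:430]
f=lambda i,w,h:np.clip(cv2.resize(i,(w,h),interpolation=cv2.INTER_CUBIC)*1.6,0,255).astype(np.uint8)
c=np.zeros((600,720,3),np.uint8); c[:290,:634]=f(a,634,290); c[295:595,:450]=f(b,450,300)
cv2.imwrite("pics/s3.png",c)
E
```

```text
(no output)
```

View pics/s3.png

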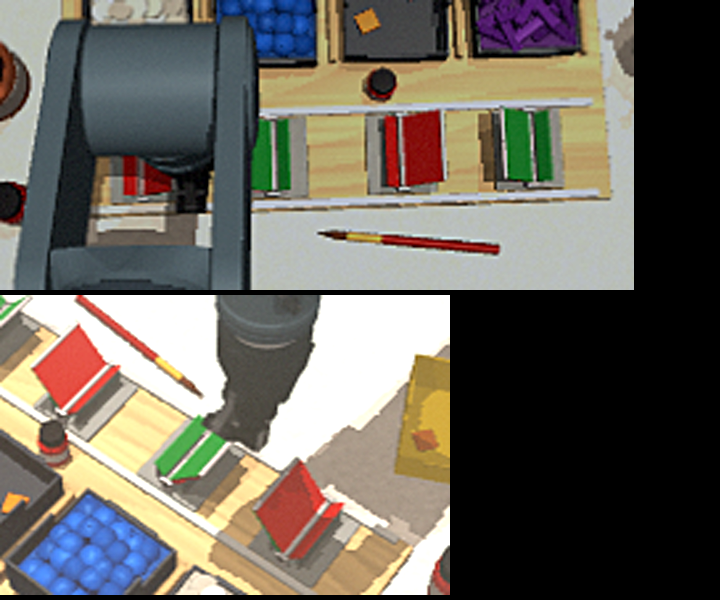

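The violet tag is green in both views, and the fingers hang in the gap between blue's green tag (270,155) and white's red tag (145,175). I'll descend, then push.

Emit:
carry_out --deltas "0 0 15 0 0 0 1; 0 0 30 0 0 0 1; 0 0 43 0 0 0 1; 0 0 43 0 0 0 1; 0 0 43 0 0 0 1"

```text
time_s: 7.1
eef_pos: [0.4465, 0.121, 0.0593]
eef_rot: [-0.0, 0.711, 0.703, -0.0]
wrist_force: [0.1, 0.2, 0.2]
opening: 0.002
grasp_force: 0.0
```

Emit:
carry_out --deltas "8 0 0 0 0 0 1; 14 0 0 0 0 0 1; 20 0 0 0 0 0 1; 26 0 0 0 0 0 1; 32 0 0 0 0 0 1; 38 0 0 0 0 0 1; 44 0 0 0 0 0 1; 50 0 0 0 0 0 1; 56 0 0 0 0 0 1; 61 0 0 0 0 0 1; 65 0 0 0 0 0 1; 65 0 0 0 0 0 1"

```text
time_s: 8.6
eef_pos: [0.4471, 0.1862, 0.0593]
eef_rot: [-0.0, 0.711, 0.703, -0.0]
wrist_force: [0.9, -0.7, 0.0]
opening: 0.003
grasp_force: 0.0
```

Emit:
carry_out --deltas "-6 0 -20 0 0 0 1; -6 0 -60 0 0 0 1; -6 0 -110 0 0 0 1; -60 0 -150 0 0 0 1; -120 0 -150 0 0 0 1; -180 0 -150 0 0 0 1; -240 0 -150 0 0 0 1; -290 0 -150 0 0 0 1; -310 0 -150 0 0 0 1; -310 0 -150 0 0 0 1; -310 0 -150 0 0 0 1"

```text
time_s: 9.98
eef_pos: [0.4433, -0.1235, 0.2091]
eef_rot: [-0.0, 0.711, 0.703, 0.0]
wrist_force: [0.6, 0.5, -0.0]
opening: -0.003
grasp_force: 0.0
```

```bash
python3 - <<'E'
from h import *
a=vision.camera("top")[110:260,170:490]; b=vision.camera("scene")[120:300,150:450]
f=lambda i,w,h:np.clip(cv2.resize(i,(w,h),interpolation=cv2.INTER_CUBIC)*1.6,0,255).astype(np.uint8)
c=np.zeros((600,640,3),np.uint8); c[:300]=f(a,640,300); c[300:,:500]=f(b,500,300)
cv2.imwrite("pics/s4.png",c); o=sensors.get_obs(); print(o["time_s"],o["eef_pos"])
E
```

```text
10.075 [ 0.44345097 -0.1230708   0.20923499]
```

View pics/s4.png

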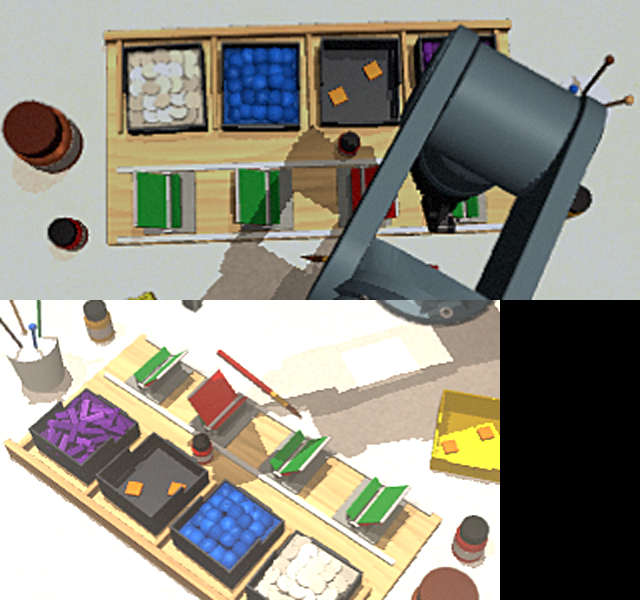

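The tags of the white, blue and violet bins show green, the amber bin's tag at (215,400) shows red, nothing else has moved and the arm is clear. I'll hand in.

```bash
python3 -c "
from bench import ctrl
print(ctrl.hand_in())"
```

```text
the job is handed in; nothing more can be done
None
```

I flipped the two wrong tags (white and violet bins) to green and left the amber bin's red tag and the blue bin's green tag alone; the job is handed in after about 10 s of the 48 s, and no verdict was returned.

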